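# Line up the relays and hold the cover over its posts

### The arm

A 6-joint arm with a two-finger parallel gripper is mounted at the origin on the work surface. World frame = base frame: x ahead of the robot, y to its left, z up, the work surface at z = 0. Lengths are in m, angles in degrees, forces in N, time in s.
With the tool pointing down it reaches from about 0.375 to 0.9 m from the base axis. Payload 3.1 kg.
Tool frame: the origin (TCP) lies between the finger pads; the fingertips stand 22 mm ahead of it and the grasp point (between the pads) lies 3 mm ahead of it (bot.tip_extent is the distance from the TCP to the fingertips, in m); y points along the fingers, z is the direction in which the jaws open and shut, and the axes are right-handed (so a half turn about y gives the same grasp; the last joint's range is limited). The gripper opens to 87 mm and grips with 3 to 60 N. Pads are 19 mm wide; open, the fingers measure 117 mm over their backs; the gripper's body (75 mm by 190 mm) begins 51 mm behind the grasp point.
Start: joints at [-77.836, 30.224, 82.088, -0, 67.689, -10.227], TCP at [0.238, -0.578, 0.245] pointing down, gripper open.
Joint ranges: [-176.69, 176.69], [-43.24, 126.21], [12.49, 139.97], [-82, 262], [0, 151.66], [-163.58, 163.58]. Speed limits (degrees/s): [159.86, 159.86, 180, 180, 180, 180].

### API

Orientations are given as a 3x3 rotation matrix whose columns are the frame's x, y, z axes.
In Python, from rig import bot, eyes, models gives the robot as it stands. The module is installed in compiled form; this text tells all that it offers.
- The arm moves only by the tool arm_command, never from a script. Its arguments are lists of equal length, an entry for each row: "translation": the shift along the tool's x, y, z each as a share of 0.08 m, from -1 to 1, a list of three; "rotation": the turn, a rotation vector about the tool's x, y, z each as a share of 60 degrees, from -1 to 1, a list of three; "grip": the closure, from -1 (fully open) to 1 (shut), so that 0 is half open. In form: {"translation": [[x, y, z], ...], "rotation": [[rx, ry, rz], ...], "grip": [grip, ...]}. A call has 1 to 5 rows; each row is the pose to reach, as a shift and turn from the pose commanded when the call began, along the tool's axes at that moment; what a row does not reach only later rows make up. A row lasts 1/10 s, in which the tool goes at most 50 mm and 8.59 degrees, less where a joint would pass 70% of its speed; a pose out of reach is approached as far as the arm can. A call with a number of a shift or a turn outside -1 to 1 is refused whole. A call with a gripper value outside its range is refused whole. The fingers move at their own pace and stop on an object; the grip force is fixed at half the most. Time passes only in rows, so rows that repeat a pose let the fingers close. It gives the time, the measured TCP pose, the force and the opening at its end, in the units of the state.
- bot.read_state(): the state, without advancing time (a new reading comes with each control period).
- eyes.capture(name): name is "side" or "top"; returns a dict with "image" (384x512x3 uint8, blue, green, red), "mtx" (3x3 intrinsics, pixels), "rvec" (rotation vector, rad) and "tvec" (3), from world to camera coordinates, as OpenCV has them. Camera axes: x right, y down, z forward; pixel columns grow to the right and rows downward; lengths in m; the calibration is good to about 2 mm. A picture is of the moment at which its call begins. There is no depth.
- bot.hand_in(): hands the job in, once; it reports no verdict.
Trained networks look in the newest picture that a camera, given by its name, has taken for a name from the list of things; names that differ only in an ending like _2 or _b are one class to them, and where a whole thing is asked for, a point or a joint stands for the part that bears it (a point fixed in the world has none). Each returns a list of dicts, best first, with "conf" (0 to 1); they miss things now and then, are a little off and sometimes report something else, mostly with a low value. They report only what shows in the picture. A call takes as long as a camera call.
- models.recognise(camera, thing): "extent" ([left, top, right, bottom] as shares, 0 to 1, of the picture: columns of its width, rows of its height, round what is visible of it).
- models.spot_point(camera, thing): "point" ([column, row] as shares, 0 to 1, of the picture: columns of its width, rows of its height: a listed point, or the origin of a listed thing).
The state is a dict: "time_s": time; "joint_positions": joint angles; "qvel": joint speeds; "tau": joint torques, N m; "position": TCP position; "tcp_rot": TCP orientation; "force": force on the tool from outside, world axes, zero at the start; "moment": the same for the moment, N m; "opening": opening from 0.0 (shut) to 1.0 (fully open).
Only numpy, scipy, OpenCV 4.12 (cv2) and the standard library are available. Lean on these libraries where they do the work, as an engineer would, in place of code of your own. Each camera call takes 0.05 s, during which the arm holds its last target. There are 200 camera calls.

### The job

Push the three blue relays along their lanes in the open chassis until each stands against the rear stop rail, so that they form one straight row. Then lift the white cover plate by its handle and hold it level about 15 mm above the four brass posts, touching nothing below, its windows over the relays and each corner hole centred over its threaded hole, ready for a colleague to start the screws. Finish while holding it there, without letting go, and leave everything else on the bench where it is.

Things in the scene. Friction and masses are not known exactly. Their poses are not given: they have to be found in the camera images.
- chassis: Open control-unit chassis, fixed to the bench: dark steel tray 150 (x) x 200 (y) x 6 thick with four brass posts, tops 50 above the bench. Origin: centre of its underside. x to the far side, y left, z up; yaw within 0.35 rad. Ribs along x, x = -40 to +45, tops 14 above the bench, part it into three lanes 34 wide, centred at y = +40, 0, -40, open at the near end.
- stop (a point): Middle of the near face of the chassis's rear stop rail, an aluminium bar 126 long along y at the far end of the lanes; chassis x = +45, y = 0, 13 above the bench; the bar's top is 20 above the bench. Axes are the chassis's.
- relay1_mid (a point): Centre of the blue relay in the left lane (chassis y = +40): a loose block 30 x 30 x 32 high with black foot and white tab on top, about 60 g, standing on the tray (its foot 6 above the bench, its centre 22, its top 38). It starts 15 to 55 short of the rear stop; against the stop its centre is at chassis x = +30.
- relay2_mid (a point): Centre of the blue relay in the middle lane (chassis y = 0): a loose block 30 x 30 x 32 high with black foot and white tab on top, about 60 g, standing on the tray (its foot 6 above the bench, its centre 22, its top 38). It starts 15 to 55 short of the rear stop; against the stop its centre is at chassis x = +30.
- relay3_mid (a point): Centre of the blue relay in the right lane (chassis y = -40): a loose block 30 x 30 x 32 high with black foot and white tab on top, about 60 g, standing on the tray (its foot 6 above the bench, its centre 22, its top 38). It starts 15 to 55 short of the rear stop; against the stop its centre is at chassis x = +30.
- cover_grip (a point): Centre of the black handle bar on the cover plate, 34 above the plate's underside. The bar is 12 wide (plate x), 90 long (plate y), 12 high; below it a gap 24 high over the plate, 66 long between its two feet. Axes are the plate's: x towards the side with the windows, z up.
- cover: The white cover plate, lying flat on the bench at first, its yaw within 0.5 rad; 150 (x) x 200 (y) x 4 thick, 0.25 to 0.42 kg, centre of mass within 6 of the middle; origin at the centre of its underside; four round screw holes 12 in diameter near its corners and three square windows 36 wide in a row along y, centred at x = +30, y = +40, 0, -40, to go above the relays.
- thread_a (a point): Mouth of the threaded hole (6 in diameter, black) in the top of the near left (-60, +85) brass post, diameter 16; position in the chassis frame in brackets, mm; 50 above the bench. Axes are the chassis's.
- hole_a (a point): Centre of the matching screw hole of the cover plate, at -60, +85 in plate x, y, on the plate's underside; belongs over thread_a.
- thread_b (a point): Mouth of the threaded hole (6 in diameter, black) in the top of the near right (-60, -85) brass post, diameter 16; position in the chassis frame in brackets, mm; 50 above the bench. Axes are the chassis's.
- hole_b (a point): Centre of the matching screw hole of the cover plate, at -60, -85 in plate x, y, on the plate's underside; belongs over thread_b.
- thread_c (a point): Mouth of the threaded hole (6 in diameter, black) in the top of the far right (+60, -85) brass post, diameter 16; position in the chassis frame in brackets, mm; 50 above the bench. Axes are the chassis's.
- hole_c (a point): Centre of the matching screw hole of the cover plate, at +60, -85 in plate x, y, on the plate's underside; belongs over thread_c.
- thread_d (a point): Mouth of the threaded hole (6 in diameter, black) in the top of the far left (+60, +85) brass post, diameter 16; position in the chassis frame in brackets, mm; 50 above the bench. Axes are the chassis's.
- hole_d (a point): Centre of the matching screw hole of the cover plate, at +60, +85 in plate x, y, on the plate's underside; belongs over thread_d.
- multimeter: Bystander, leave alone: orange handheld multimeter lying on its back, 185 x 90 x 38; origin at its underside centre.
- wire_reel: Bystander, leave alone: red wire reel standing on its flange, diameter 70, height 50; origin at its underside centre.
- spray_can: Bystander, leave alone: blue and yellow spray can, diameter 60, height 190; origin at its underside centre.
- flux_jar: Bystander, leave alone: small white jar with black cap, diameter 50, height 60; origin at its underside centre.
- screwdriver: Bystander, leave alone: screwdriver lying on the bench, about 200 long.
- screw_bin: Bystander, leave alone: open blue bin, 110 x 90 x 45; origin at its underside centre.
- heat_sink: Bystander, leave alone: finned aluminium heat sink, 70 x 90 x 30; origin at its underside centre.

How it is judged:
By the outcome, as a careful person would: the job done as asked, in the order asked, and still so for the second after the job is handed in, while the arm keeps its last pose, push and grip.
It also fails if it takes over 56 s, if anything falls off the work surface, if the arm or the gripper's body presses on something with over 40 N, if the wrist force passes 120 N, or if a joint passes its speed limit or range.

## Working session

There is one attempt and no reset: what is moved stays moved. The work goes in short steps, Python scripts to look and compute and a tool call to move; the robot and the scene stay as the last step left them, time stands still between calls to the robot, and variables do not carry over. Pictures are saved under pics/ and viewed, about 8 in all and at most 12, crops included, and the job is handed in when it is done.

Besides the shell and the picture viewer there is one more tool, called in YAML: its name, and indented under it one key for each argument. arm_command: Moves the arm, as the interface text tells. Shift numbers are shares of 0.08 m and turn numbers shares of 60 degrees, none past 1 either way. Its arguments: {"type":"object","properties":{"translation":{"type":"array"},"rotation":{"type":"array"},"grip":{"type":"array"}},"required":["translation","rotation","grip"]}

```bash
mkdir -p pics
cat > h.py <<'E'
import numpy as np, cv2
from rig import bot, eyes, models
def cap(n,save=None):
    c=eyes.capture(n)
    if save: cv2.imwrite('pics/'+save+'.png',c['image'])
    return c
def ray(c,px):
    R=cv2.Rodrigues(np.array(c['rvec'],float))[0];t=np.array(c['tvec'],float).ravel()
    u=cv2.undistortPoints(np.array([[px]],float),np.array(c['mtx'],float),None).ravel()
    return -R.T@t, R.T@np.array([u[0],u[1],1])
def onz(c,px,z):
    o,d=ray(c,px); return o+d*(z-o[2])/d[2]
def proj(c,P):
    return cv2.projectPoints(np.array(P,float).reshape(-1,3),np.array(c['rvec'],float),np.array(c['tvec'],float),np.array(c['mtx'],float),None)[0].reshape(-1,2)
def spot(cam,th,n=1):
    return [(np.array(d['point'])*[512,384],round(d['conf'],2)) for d in models.spot_point(cam,th)[:n]]
E
python3 - <<'E'
from h import *
np.set_printoptions(precision=4,suppress=True)
T=cap('top','top0');S=cap('side','side0')
Z=dict(chassis=0,stop=.013,relay1_mid=.022,relay2_mid=.022,relay3_mid=.022,cover_grip=.034,cover=0,thread_a=.05,thread_b=.05,thread_c=.05,thread_d=.05,hole_a=0,hole_b=0,hole_c=0,hole_d=0)
for n,z in Z.items():
  for cam,c in(('top',T),('side',S)):
    print(n,cam,[(p.round(1),cf,onz(c,p,z)[:2]) for p,cf in spot(cam,n,4 if n in('thread_a','hole_a','relay1_mid') else 1)])
s=bot.read_state();print(s)
a=np.vstack([T['image'],S['image']]);cv2.imwrite('pics/both.png',cv2.resize(a,(800,1200))[:600]) 
cv2.imwrite('pics/t0.png',cv2.resize(T['image'],(800,600)));cv2.imwrite('pics/s0.png',cv2.resize(S['image'],(800,600)))
print(bot.tip_extent, ray(T,(256,192)),ray(S,(256,192)))
E
```

```text
chassis top [(array([294.1, 201.4]), 0.98, array([ 0.5694, -0.1581]))]
chassis side [(array([267.8, 250.9]), 0.68, array([ 0.576 , -0.1631]))]
stop top [(array([296.6, 197.1]), 0.49, array([ 0.585, -0.167]))]
stop side [(array([280.6, 240.4]), 0.92, array([ 0.6194, -0.1458]))]
relay1_mid top [(array([286.9, 206.1]), 0.61, array([ 0.5476, -0.1267])), (array([313.7, 176.1]), 0.37, array([ 0.6689, -0.2367]))]
relay1_mid side [(array([257.5, 236.5]), 0.58, array([ 0.556 , -0.1214])), (array([309.4, 349.3]), 0.34, array([ 0.5969, -0.4597]))]
relay2_mid top [(array([295.6, 198.2]), 0.62, array([ 0.5793, -0.1618]))]
relay2_mid side [(array([306.2, 349.6]), 0.67, array([ 0.5892, -0.4585]))]
relay3_mid top [(array([310.4, 198.1]), 0.47, array([ 0.5794, -0.2207]))]
relay3_mid side [(array([274.3, 260.1]), 0.75, array([ 0.5821, -0.2089]))]
cover_grip top [(array([201., 212.]), 0.9, array([0.5237, 0.2118]))]
cover_grip side [(array([225.7, 152.8]), 0.62, array([0.5321, 0.2357]))]
cover top [(array([204.4, 213.4]), 0.81, array([0.5219, 0.2031]))]
cover side [(array([226. , 161.9]), 0.66, array([0
[... 1761 characters left out ...]
.1553]))]
{'time_s': 1.6, 'joint_positions': array([-77.8349,  30.2224,  82.0871,  -0.0015,  67.6878, -10.2287]), 'qvel': array([-0.0201, -0.0993,  0.0134, -0.0505, -0.0753,  0.0412]), 'tau': array([ -0.0009, -44.0009, -17.6981,   0.0633,   0.0506,  -0.    ]), 'position': array([ 0.2381, -0.5779,  0.2446]), 'tcp_rot': array([[-0.9246, -0.    ,  0.381 ],
       [-0.381 , -0.0001, -0.9246],
       [ 0.    , -1.    ,  0.    ]]), 'force': array([-0.501 , -0.5718, -0.7605]), 'moment': array([ 0.0285,  0.0067, -0.0457]), 'opening': 0.9978125427082141}
0.022 (array([0.3663, 0.0094, 1.4411]), array([ 0.1656, -0.0094, -0.9862])) (array([ 0.4163, -0.7096,  0.9438]), array([ 0.147 ,  0.6264, -0.7656]))
```

View pics/t0.png

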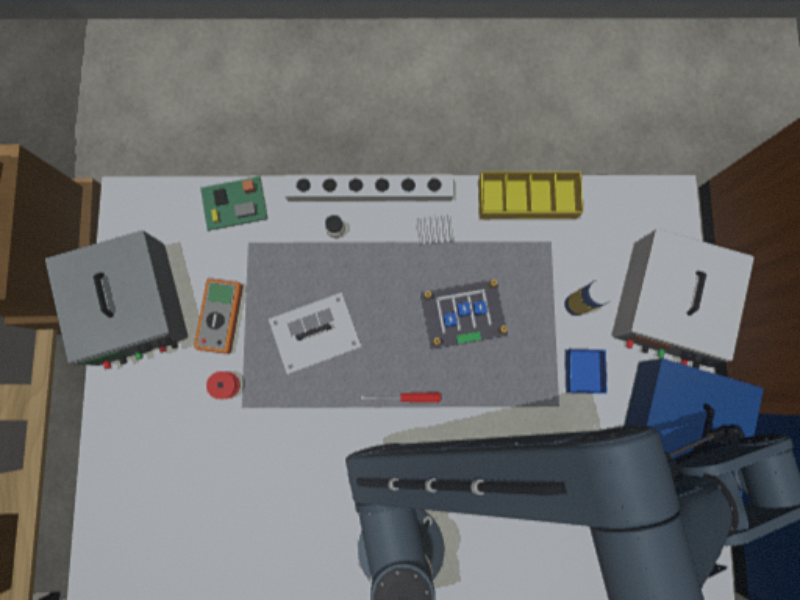

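View pics/s0.png

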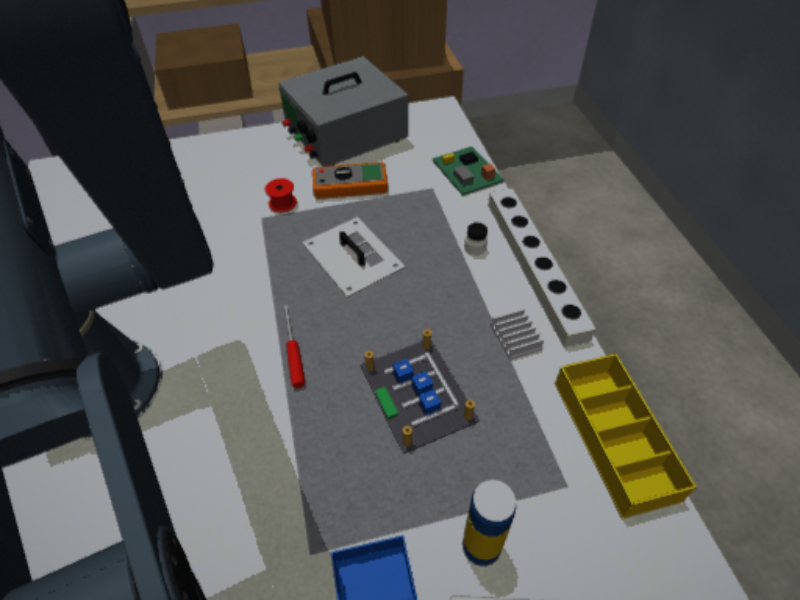

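Top view: the chassis is around (465,315) in the 800x600 view, its posts at about (427,293), (493,283), (504,328) and (437,340), with the green PCB at the near end. The cover is near (314,332) with its windows on the far side. The side view agrees with this. Next I fit the poses jointly.

```bash
cat >> h.py <<'E'
from scipy.optimize import least_squares
def rz(a): return np.array([[np.cos(a),-np.sin(a)],[np.sin(a),np.cos(a)]])
C4=np.array([[-60,85],[-60,-85],[60,-85],[60,85.]])/1000
def world(p,L,z): L=np.atleast_2d(L); return np.c_[L@rz(p[2]).T+p[:2],np.full(len(L),z)]
def fit(caps,cam_pts,z,p0,L=C4):
    obs=[]
    for k,pts in cam_pts:
        m=proj(caps[k],world(p0,L,z))
        for q in pts:
            d=np.linalg.norm(m-q,axis=1);i=d.argmin()
            if d[i]<7: obs.append((k,L[i],q))
    f=lambda p:np.concatenate([proj(caps[k],world(p,l,z))[0]-q for k,l,q in obs])
    r=least_squares(f,p0,loss='soft_l1');return r.x,len(obs),np.abs(r.fun).mean()
E
python3 - <<'E'
from h import *
np.set_printoptions(precision=4,suppress=True)
caps=[];th=[];ho=[];R={'top':[],'side':[]}
for i in range(3):
  for cam in('top','side'):
    c=cap(cam);k=len(caps);caps.append(c)
    th.append((k,[p for p,f in spot(cam,'thread_a',6) if f>.3]));ho.append((k,[p for p,f in spot(cam,'hole_a',6) if f>.3]))
for name,o,z,p0 in(('chassis',th,.05,[.577,-.167,.17]),('cover',ho,0,[.522,.222,.28])):
  for sel in(0,1,None):
    oo=[x for x in o if sel is None or x[0]%2==sel]
    r=fit(caps,oo,z,p0);print(name,sel,*r)
  if name=='chassis': ch=r[0]
# blue blobs -> relays, chassis frame
for k,cam in((0,'top'),(1,'side')):
  im=caps[k]['image']; hsv=cv2.cvtColor(im,cv2.COLOR_BGR2HSV)
  m=cv2.inRange(hsv,(100,120,60),(125,255,255))
  n,l,st,ce=cv2.connectedComponentsWithStats(m)
  for j in range(1,n):
    w=onz(caps[k],ce[j],.030)[:2]; lc=(w-ch[:2])@rz(ch[2])
    if abs(lc).max()<.1 and st[j,4]>8: print(cam,st[j,4],ce[j],lc)
  m=cv2.inRange(hsv,(45,100,40),(80,255,255));ys,xs=np.nonzero(m)
  g=np.array([(onz(caps[k],(x,y),.012)[:2]-ch[:2])@rz(ch[2]) for x,y in zip(xs,ys)]);g=g[np.abs(g).max(1)<.1];print('green',g.min(0),g.max(0))
a=[]
for k,(x,y) in((0,(297,198)),(1,(268,245))):
  a.append(cv2.resize(caps[k]['image'][y-38:y+38,x-38:x+38],(400,400),interpolation=cv2.INTER_CUBIC))
cv2.imwrite('pics/c1.png',np.hstack(a))
E
```

```text
chassis 0 [ 0.5759 -0.1605  0.1765] 12 1.210686270861757
chassis 1 [ 0.5713 -0.1619  0.1334] 11 1.0466086481996668
chassis None [ 0.5726 -0.161   0.1486] 23 1.2652867155054142
cover 0 [0.5244 0.2248 0.3295] 11 1.1276551666650647
cover 1 [0.5251 0.2224 0.3481] 11 1.1729685072687914
cover None [0.5247 0.2237 0.3378] 22 1.1965970488681479
top 52 [296.4038 197.3654] [ 0.0082 -0.0044]
top 56 [306.7143 196.6429] [ 0.0049 -0.0453]
top 53 [287.6226 204.1509] [-0.0133  0.0345]
green [-0.0737 -0.0374] [-0.0534  0.023 ]
side 377 [268.0212 246.0371] [ 0.0025 -0.0047]
green [-0.0735 -0.0359] [-0.0513  0.0278]
```

View pics/c1.png

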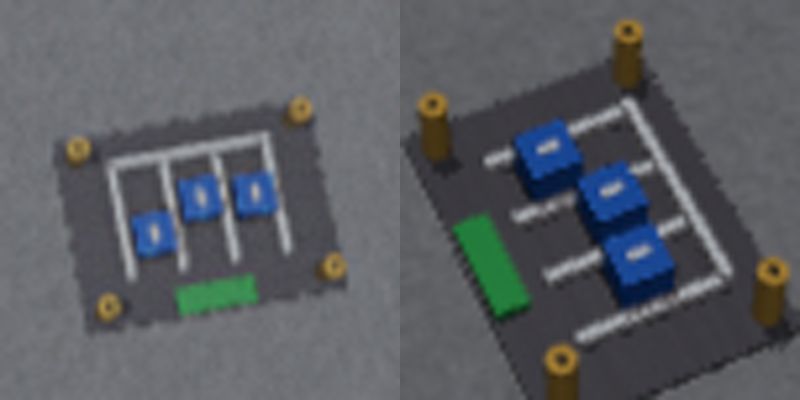

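The crop shows all three relays clear of the rail, in lanes between the ribs, and the PCB at chassis x of about -53 to -74. The network points are noisy, so I refine by colour centroids of the post tops and an image fit of the plate.

```bash
cat >> h.py <<'E'
def up(c,x,y,w,s=8): # window upsampled; returns image, and map
    x0,y0=int(round(x))-w,int(round(y))-w
    return c['image'][y0:y0+2*w+1,x0:x0+2*w+1].astype(float),x0,y0
def blob(c,px,w,wt):
    im,x0,y0=up(c,*px,w);W=wt(im);yy,xx=np.mgrid[:im.shape[0],:im.shape[1]]
    return np.array([(W*xx).sum()/W.sum()+x0,(W*yy).sum()/W.sum()+y0])
def brass(im):
    r=im[...,2]-im[...,0]; return np.clip(r-0.55*r.max(),0,None)
E
python3 - <<'E'
from h import *
np.set_printoptions(precision=4,suppress=True)
T=cap('top');S=cap('side');caps=[T,S]
man=[[(273.6,187.9),(315.8,180.3),(322.1,210.1),(279.3,217.7)],[(235.9,226),(272.9,212.7),(300.5,257.9),(260.2,274.6)]]
bl=[[blob(caps[k],p,3,brass) for p in man[k]] for k in(0,1)]
print(np.array(bl))
for nm,o in(('man',man),('blob',bl)):
  for s in((0,),(1,),(0,1)): print(nm,s,*fit(caps,[(k,o[k]) for k in s],.05,[.573,-.161,.17]))
ch=fit(caps,[(k,man[k]) for k in (0,1)],.05,[.573,-.161,.17])[0]
# cover: white plate outline
for k,p in((0,(201,212)),(1,(226,163))):
  im=caps[k]['image'];m=(im.min(2)>130).astype(np.uint8)
  cs=max((c for c in cv2.findContours(m,0,1)[0] if cv2.pointPolygonTest(c,p,False)>=0),key=cv2.contourArea)
  r=cv2.minAreaRect(cs);q=cv2.approxPolyDP(cv2.convexHull(cs),4,True)[:,0]
  w=np.array([onz(caps[k],x,.004)[:2] for x in q]);print(q.tolist(),w.mean(0),w)
a=[]
for k,(x,y) in((0,(201,212)),(1,(226,163))):
  a.append(cv2.resize(caps[k]['image'][y-38:y+38,x-38:x+38],(400,400),interpolation=cv2.INTER_CUBIC))
cv2.imwrite('pics/c2.png',np.hstack(a))
man_r=[(154,233),(200,196),(255,192)]
for u in man_r: 
  px=(259+u[0]/5.263,160+u[1]/5.263);print('relay',(onz(T,px,.036)[:2]-ch[:2])@rz(ch[2]))
for u in [(146,149),(212,191),(240,256)]:
  px=(230+u[0]/5.263,207+u[1]/5.263);print('relay',(onz(S,px,.038)[:2]-ch[:2])@rz(ch[2]))
E
```

```text
[[[273.314  187.9819]
  [315.7244 180.513 ]
  [321.8754 210.269 ]
  [278.9341 217.8909]]

 [[236.0203 226.6258]
  [273.2349 212.597 ]
  [300.3426 258.345 ]
  [260.0449 275.095 ]]]
man (0,) [ 0.5723 -0.1667  0.1752] 4 0.08135611086786554
man (1,) [ 0.5735 -0.1623  0.175 ] 4 0.12329075252291233
man (0, 1) [ 0.573  -0.1641  0.1755] 8 0.37610469784216605
blob (0,) [ 0.5716 -0.1657  0.1726] 4 0.04601292496135656
blob (1,) [ 0.5733 -0.1635  0.1719] 4 0.07643777489720449
blob (0, 1) [ 0.5727 -0.1645  0.1723] 8 0.2665860131777773
[[218, 187], [230, 221], [184, 239], [172, 204]] [0.5248 0.2159] [[0.6287 0.1494]
 [0.4907 0.0998]
 [0.42   0.2813]
 [0.5598 0.3332]]
[[228, 139], [258, 170], [221, 188], [194, 154]] [0.5247 0.2219] [[0.5586 0.3374]
 [0.6277 0.1541]
 [0.4885 0.1059]
 [0.4241 0.2902]]
relay [-0.0138  0.0363]
relay [ 0.0075 -0.003 ]
relay [ 0.0032 -0.0442]
relay [-0.0111  0.0388]
relay [ 0.0101 -0.0006]
relay [ 0.0062 -0.0427]
```

View pics/c2.png

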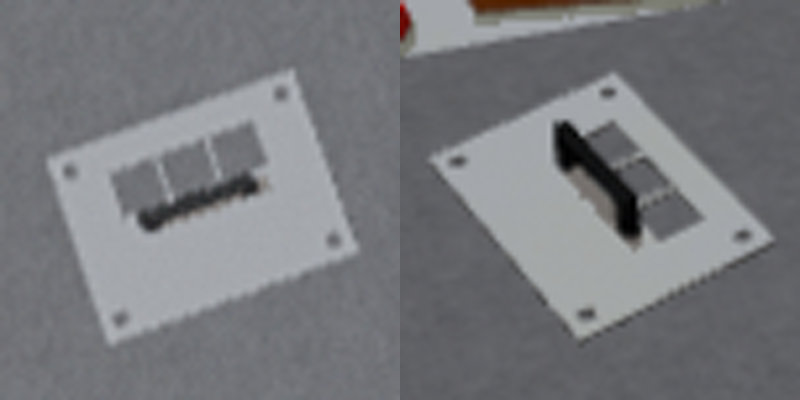

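arm_command:
  translation:
    - [-0.5,0,-0.25]
    - [-1,0,-0.5]
    - [-1,0,-0.5]
  rotation:
    - [0,0,0]
    - [0,0,0]
    - [0,0,0]
  grip: [1,1,1]

```text
time_s: 2.9
position: [0.2995, -0.5055, 0.2443]
tcp_rot: [[-0.923, 0.0, 0.385], [-0.385, 0.005, -0.923], [-0.002, -1.0, -0.004]]
force: [-0.6, -0.1, -1.3]
opening: 0.813
```

arm_command:
  translation:
    - [-0.5,0,-0.25]
    - [-1,0,-0.5]
    - [-1,0,-0.5]
    - [-1,0,-0.5]
    - [-1,0,-0.5]
  rotation:
    - [0,-0.14,0]
    - [0,-0.28,0]
    - [0,-0.42,0]
    - [0,-0.56,0]
    - [0,-0.7,0]
  grip: [1,1,1,1,1]

```text
time_s: 3.4
position: [0.3558, -0.4432, 0.2448]
tcp_rot: [[-0.426, 0.0, 0.905], [-0.905, -0.001, -0.426], [0.001, -1.0, 0.0]]
force: [-0.4, -0.7, -0.0]
opening: 0.357
```

```bash
cat >> h.py <<'E'
CH=np.array([.5727,-.1645,.1735])
def state():
    s=bot.read_state();R=s['tcp_rot'];print('t',round(s['time_s'],2),'pos',s['position'],'yaw(z)',np.degrees(np.arctan2(R[1,2],R[0,2])).round(2),'down',R[:,1],'F',s['force'],'op',round(s['opening'],3),'j',s['joint_positions'].round(1));return s
def shares(xyz,yaw):
    s=state();R=s['tcp_rot'];y=np.radians(yaw);z=np.array([np.cos(y),np.sin(y),0]);d=np.array([0,0,-1.]);Rt=np.c_[np.cross(d,z),d,z]
    rv=cv2.Rodrigues(R.T@Rt)[0].ravel();print('T',(R.T@(np.array(xyz)-s['position'])/.08).round(3),'R',(np.degrees(rv)/60).round(3))
def chw(x,y): return world(CH,[x,y],0)[0,:2]
E
python3 - <<'E'
from h import *
np.set_printoptions(precision=4,suppress=True)
p=chw(-.051,.040);print(p);shares([*p,.16],np.degrees(CH[2]))
T=cap('top');S=cap('side');caps=[T,S]
h=[[(163+(u+.5)/5.263-.5,174+(v+.5)/5.263-.5) for u,v in((70,172),(282,94),(334,240),(121,319))],[(188+(u+.5)/5.263-.5,125+(v+.5)/5.263-.5) for u,v in((57,161),(208,92),(343,236),(187,314))]]
for s in((0,),(1,),(0,1)): r=fit(caps,[(k,h[k]) for k in s],.002,[.5247,.222,.338]);print(s,*r)
cv=r[0]
for k,px in((0,(163+199.5/5.263,174+202/5.263)),(1,(188+197/5.263,125+168/5.263))): print('handle',(onz(caps[k],px,.038)[:2]-cv[:2])@rz(cv[2]))
E
```

```text
[ 0.5156 -0.1339]
t 3.4 pos [ 0.3558 -0.4432  0.2448] yaw(z) -25.2 down [ 0.    -0.001 -1.   ] F [-0.42   -0.6828 -0.02  ] op 0.357 j [-62.5  25.8  90.4  -0.   63.8 -37.3]
T [-4.349  1.056  0.16 ] R [-0.    -0.586  0.001]
(0,) [0.5246 0.2165 0.3549] 4 0.10728732258830576
(1,) [0.5253 0.2227 0.3545] 4 0.09267469247726368
(0, 1) [0.5248 0.2189 0.3556] 8 0.38037467280977566
handle [-0.0053 -0.0058]
handle [-0.0006 -0.0075]
```

arm_command:
  translation:
    - [-0.25,0,0]
    - [-0.5,0,0]
    - [-0.75,0,0]
    - [-1,0,0]
    - [-1,0,0]
  rotation:
    - [0,-0.14,0]
    - [0,-0.28,0]
    - [0,-0.42,0]
    - [0,-0.56,0]
    - [0,-0.586,0]
  grip: [1,1,1,1,1]

```text
time_s: 4.0
position: [0.3904, -0.3691, 0.2445]
tcp_rot: [[0.166, -0.0, 0.986], [-0.986, 0.001, 0.166], [-0.001, -1.0, -0.0]]
force: [0.6, 0.2, -0.1]
opening: 0.006
```

arm_command:
  translation:
    - [-0.44,0,0.34]
    - [-0.88,0,0.69]
  rotation:
    - [0,0,0]
    - [0,0,0]
  grip: [1,1]

```text
time_s: 4.2
position: [0.4331, -0.2937, 0.2447]
tcp_rot: [[0.158, 0.001, 0.987], [-0.987, -0.002, 0.158], [0.002, -1.0, 0.001]]
force: [0.2, 0.8, -0.4]
opening: 0.006
```

arm_command:
  translation:
    - [-0.44,0,0.34]
    - [-0.88,0,0.69]
  rotation:
    - [0,0,0]
    - [0,0,0]
  grip: [1,1]

```text
time_s: 4.4
position: [0.4764, -0.2138, 0.2447]
tcp_rot: [[0.16, 0.001, 0.987], [-0.987, -0.001, 0.16], [0.001, -1.0, 0.001]]
force: [0.9, -0.9, 0.2]
opening: 0.008
```

arm_command:
  translation:
    - [-0.44,0.4,0.34]
    - [-0.88,0.8,0.68]
    - [-0.88,1,0.68]
    - [-0.88,1,0.68]
  rotation:
    - [0,0,0]
    - [0,0,0]
    - [0,0,0]
    - [0,0,0]
  grip: [1,1,1,1]

```text
time_s: 4.8
position: [0.5166, -0.1339, 0.1619]
tcp_rot: [[0.165, -0.005, 0.986], [-0.986, 0.002, 0.165], [-0.003, -1.0, -0.005]]
force: [0.3, 0.1, 0.6]
opening: 0.007
```

Run:
```python
from h import *
np.set_printoptions(precision=4,suppress=True)
p=chw(-.051,.040);print(p);shares([*p,.039],np.degrees(CH[2]))
T=cap('top');S=cap('side');a=[]
for c in(T,S):
  x,y=proj(c,[[*p,.08]])[0].astype(int);a.append(cv2.resize(c['image'][y-38:y+38,x-38:x+38],(400,400),interpolation=cv2.INTER_CUBIC))
cv2.imwrite('pics/c3.png',np.hstack(a))
```

```text
[ 0.5156 -0.1339]
t 4.8 pos [ 0.5166 -0.1339  0.1619] yaw(z) 9.5 down [-0.0053  0.0022 -1.    ] F [0.3109 0.0542 0.6259] op 0.007 j [-26.5  30.1  99.5  -0.   50.7 -36. ]
T [ 0.002  1.537 -0.005] R [ 0.005 -0.007 -0.003]
```

View pics/c3.png

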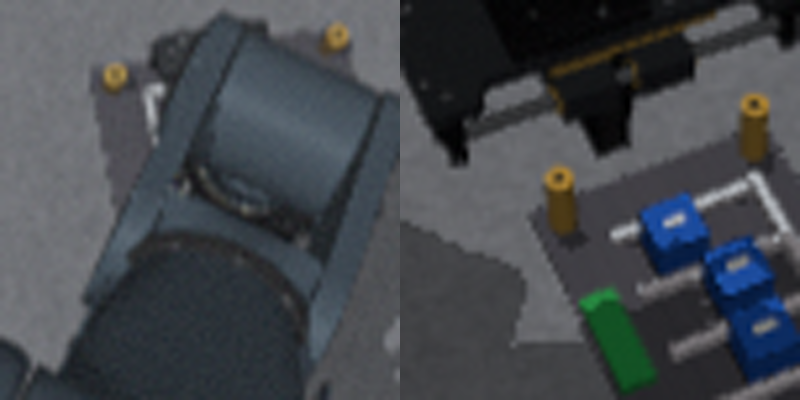

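The side view shows the closed fingers above and near of the left lane, clear of relay1 and both posts. I lower them behind relay1.

arm_command:
  translation:
    - [0,0.35,0]
    - [0,0.7,0]
    - [0,0.8,0]
  rotation:
    - [0,0,0]
    - [0,0,0]
    - [0,0,0]
  grip: [1,1,1]

```text
time_s: 5.2
position: [0.517, -0.1368, 0.1]
tcp_rot: [[0.162, -0.001, 0.987], [-0.987, 0.0, 0.162], [-0.0, -1.0, -0.001]]
force: [-0.2, -0.4, 0.3]
opening: 0.003
```

arm_command:
  translation:
    - [0,0.25,0]
    - [0,0.45,0]
    - [0,0.6,0]
    - [0,0.7,0]
    - [0,0.7,0]
  rotation:
    - [0,0,0]
    - [0,0,0]
    - [0,0,0]
    - [0,0,0]
    - [0,0,0]
  grip: [1,1,1,1,1]

```text
time_s: 5.7
position: [0.5176, -0.1357, 0.0444]
tcp_rot: [[0.165, -0.0, 0.986], [-0.986, 0.0, 0.165], [-0.0, -1.0, -0.0]]
force: [-0.3, 0.7, -0.3]
opening: 0.004
```

Run:
```python
from h import *
np.set_printoptions(precision=4,suppress=True)
p=chw(0,.040);shares([*p,.039],np.degrees(CH[2]))
S=cap('side');x,y=268,240
cv2.imwrite('pics/c4.png',cv2.resize(S['image'][y-45:y+45,x-60:x+60],(800,600),interpolation=cv2.INTER_CUBIC))
```

```text
t 5.7 pos [ 0.5176 -0.1357  0.0444] yaw(z) 9.5 down [-0.0004  0.0001 -1.    ] F [-0.3423  0.7387 -0.2886] op 0.004 j [-26.7  41.6 103.1  -0.   35.3 -36.2]
T [-0.031  0.067  0.617] R [ 0.    -0.007 -0.   ]
```

View pics/c4.png

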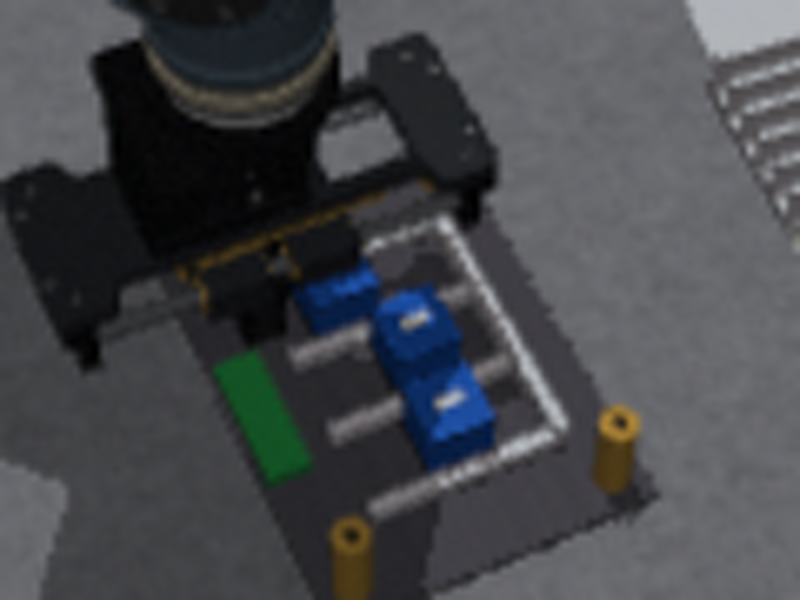

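The fingers stand in lane 1 behind relay1 (tip near (265,320)), with a gap before relay1 at (340,295). I start the push.

arm_command:
  translation:
    - [-0.03,0.05,0.1]
    - [-0.03,0.05,0.2]
    - [-0.03,0.05,0.28]
    - [-0.03,0.05,0.36]
    - [-0.03,0.05,0.42]
  rotation:
    - [0,-0.007,0]
    - [0,-0.007,0]
    - [0,-0.007,0]
    - [0,-0.007,0]
    - [0,-0.007,0]
  grip: [1,1,1,1,1]

```text
time_s: 6.25
position: [0.5513, -0.1271, 0.0408]
tcp_rot: [[0.174, 0.001, 0.985], [-0.985, -0.0, 0.174], [0.0, -1.0, 0.001]]
force: [-0.3, -0.3, 0.5]
opening: 0.004
```

arm_command:
  translation:
    - [0,0,0.03]
    - [0,0,0.06]
    - [0,0,0.09]
    - [0,0,0.12]
  rotation:
    - [0,0,0]
    - [0,0,0]
    - [0,0,0]
    - [0,0,0]
  grip: [1,1,1,1]

```text
time_s: 6.65
position: [0.5597, -0.1255, 0.0405]
tcp_rot: [[0.173, -0.0, 0.985], [-0.985, 0.0, 0.173], [-0.0, -1.0, -0.0]]
force: [-0.2, 0.2, 0.9]
opening: 0.002
```

```bash
cat >> h.py <<'E'
def tch():
    s=state();print('tcp in chassis',(s['position'][:2]-CH[:2])@rz(CH[2]),'F',s['force'][:2]@rz(CH[2]))
E
python3 - <<'E'
from h import *
np.set_printoptions(precision=4,suppress=True)
tch();S=cap('side');x,y=268,240
cv2.imwrite('pics/c5.png',cv2.resize(S['image'][y-45:y+45,x-60:x+60],(800,600),interpolation=cv2.INTER_CUBIC))
E
```

```text
t 6.65 pos [ 0.5597 -0.1255  0.0405] yaw(z) 9.96 down [-0.0004  0.0002 -1.    ] F [-0.223   0.2053  0.8811] op 0.002 j [-23.8  43.6  97.5   0.   39.  -33.8]
tcp in chassis [-0.006   0.0407] F [-0.1842  0.2407]
```

View pics/c5.png

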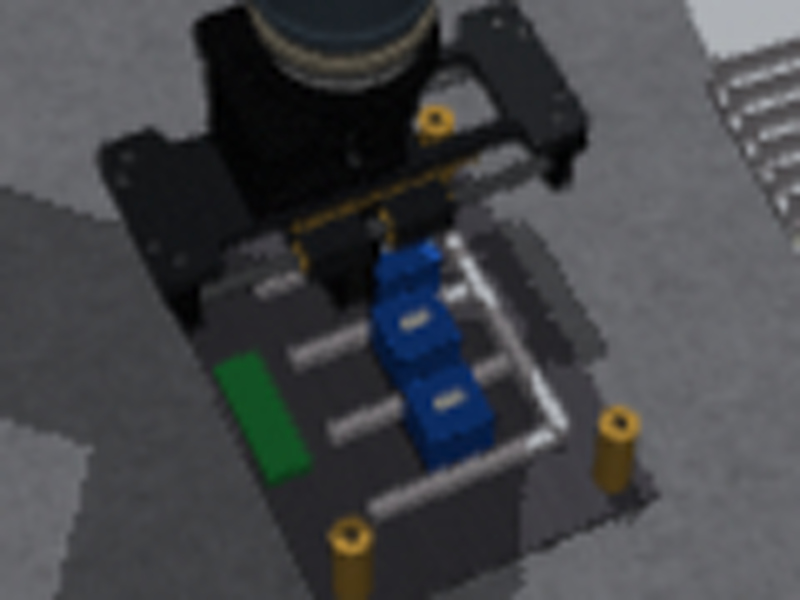

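Relay1 is being pushed and is still roughly 10 mm short of the rail. I continue in small steps and watch the force.

arm_command:
  translation:
    - [0,0,0.03]
    - [0,0,0.05]
    - [0,0,0.06]
  rotation:
    - [0,0,0]
    - [0,0,0]
    - [0,0,0]
  grip: [1,1,1]

```text
time_s: 7.0
position: [0.5647, -0.1247, 0.0405]
tcp_rot: [[0.173, 0.0, 0.985], [-0.985, -0.0, 0.173], [0.0, -1.0, 0.0]]
force: [-1.1, -0.2, -1.2]
opening: 0.007
```

arm_command:
  translation:
    - [0,0,0.015]
    - [0,0,0.03]
    - [0,0,0.03]
  rotation:
    - [0,0,0]
    - [0,0,0]
    - [0,0,0]
  grip: [1,1,1]

```text
time_s: 7.3
position: [0.5671, -0.1243, 0.0406]
tcp_rot: [[0.173, 0.0, 0.985], [-0.985, -0.0, 0.173], [0.0, -1.0, 0.0]]
force: [0.9, -0.0, 0.5]
opening: 0.003
```

arm_command:
  translation:
    - [0,0,0.015]
    - [0,0,0.025]
    - [0,0,0.025]
  rotation:
    - [0,0,0]
    - [0,0,0]
    - [0,0,0]
  grip: [1,1,1]

```text
time_s: 7.6
position: [0.5691, -0.124, 0.0406]
tcp_rot: [[0.173, 0.0, 0.985], [-0.985, -0.0, 0.173], [0.0, -1.0, 0.0]]
force: [-0.5, -1.4, -0.4]
opening: 0.004
```

arm_command:
  translation:
    - [0,0,0.015]
    - [0,0,0.025]
    - [0,0,0.025]
  rotation:
    - [0,0,0]
    - [0,0,0]
    - [0,0,0]
  grip: [1,1,1]

```text
time_s: 7.9
position: [0.5708, -0.1236, 0.0405]
tcp_rot: [[0.173, -0.0, 0.985], [-0.985, -0.0, 0.173], [-0.0, -1.0, -0.0]]
force: [-0.3, 0.0, -0.3]
opening: 0.007
```

arm_command:
  translation:
    - [0,0,0.015]
    - [0,0,0.025]
    - [0,0,0.025]
  rotation:
    - [0,0,0]
    - [0,0,0]
    - [0,0,0]
  grip: [1,1,1]

```text
time_s: 8.2
position: [0.5709, -0.1234, 0.0405]
tcp_rot: [[0.174, -0.004, 0.985], [-0.985, 0.0, 0.174], [-0.001, -1.0, -0.004]]
force: [-4.9, -1.8, 2.1]
opening: 0.005
```

Force rises when it stops advancing, so relay1 is at the stop. I back off, lift, and move to lane 2.

arm_command:
  translation:
    - [0,0,0.01]
    - [0,0,0.01]
    - [0,0,-0.1]
    - [0,-0.25,-0.1]
    - [0,-0.6,-0.1]
  rotation:
    - [0,0,0]
    - [0,0,0]
    - [0,0,0]
    - [0,0,0]
    - [0,0,0]
  grip: [1,1,1,1,1]

```text
time_s: 8.7
position: [0.5637, -0.1242, 0.0875]
tcp_rot: [[0.172, -0.003, 0.985], [-0.985, 0.002, 0.173], [-0.002, -1.0, -0.002]]
force: [0.7, -0.4, 0.1]
opening: 0.005
```

arm_command:
  translation:
    - [0.2,0,-0.2]
    - [0.5,0,-0.4]
    - [0.5,0,-0.4]
    - [0.5,0,-0.4]
  rotation:
    - [0,0,0]
    - [0,0,0]
    - [0,0,0]
    - [0,0,0]
  grip: [1,1,1,1]

```text
time_s: 9.1
position: [0.5405, -0.1699, 0.0886]
tcp_rot: [[0.171, 0.001, 0.985], [-0.985, 0.0, 0.171], [-0.0, -1.0, 0.001]]
force: [0.4, 0.2, -0.9]
opening: 0.008
```

Run:
```python
from h import *
np.set_printoptions(precision=4,suppress=True)
tch();shares([*chw(-.030,0.0005),.040],np.degrees(CH[2]));S=cap('side');x,y=268,240
cv2.imwrite('pics/c6.png',cv2.resize(S['image'][y-45:y+45,x-60:x+60],(800,600),interpolation=cv2.INTER_CUBIC))
```

```text
t 9.1 pos [ 0.5405 -0.1699  0.0886] yaw(z) 9.86 down [ 0.001   0.0002 -1.    ] F [ 0.3708  0.1618 -0.8973] op 0.008 j [-28.8  38.6  97.6   0.1  43.7 -38.7]
tcp in chassis [-0.0327  0.0002] F [0.3931 0.0953]
t 9.1 pos [ 0.5405 -0.1699  0.0886] yaw(z) 9.86 down [ 0.001   0.0002 -1.    ] F [ 0.3708  0.1618 -0.8973] op 0.008 j [-28.8  38.6  97.6   0.1  43.7 -38.7]
T [-0.003  0.608  0.033] R [-0.001 -0.001 -0.   ]
```

View pics/c6.png

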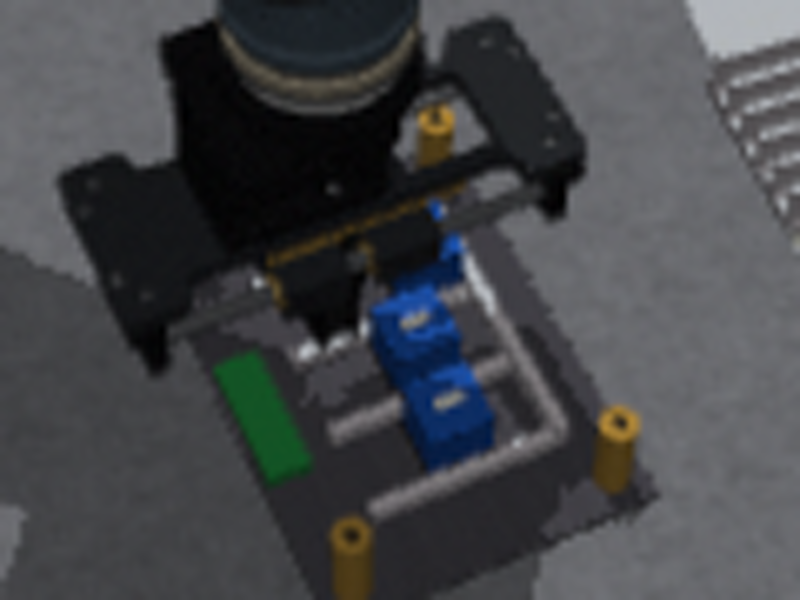

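Relay1 is now at the rail (near (450,255)), and the fingers are above lane 2 behind relay2.

arm_command:
  translation:
    - [0,0.25,0]
    - [0,0.45,0]
    - [0,0.6,0]
    - [0,0.6,0]
  rotation:
    - [0,0,0]
    - [0,0,0]
    - [0,0,0]
    - [0,0,0]
  grip: [1,1,1,1]

```text
time_s: 9.55
position: [0.5395, -0.1683, 0.0388]
tcp_rot: [[0.174, -0.003, 0.985], [-0.985, 0.002, 0.174], [-0.002, -1.0, -0.003]]
force: [0.6, -0.4, 0.9]
opening: 0.004
```

arm_command:
  translation:
    - [0,0,0.1]
    - [0,0,0.19]
    - [0,0,0.27]
    - [0,0,0.34]
    - [0,0,0.4]
  rotation:
    - [0,0,0]
    - [0,0,0]
    - [0,0,0]
    - [0,0,0]
    - [0,0,0]
  grip: [1,1,1,1,1]

```text
time_s: 10.05
position: [0.5727, -0.164, 0.041]
tcp_rot: [[0.173, 0.001, 0.985], [-0.985, -0.0, 0.173], [0.001, -1.0, 0.001]]
force: [-1.0, -0.1, 0.2]
opening: 0.003
```

arm_command:
  translation:
    - [0,0,0.02]
    - [0,0,0.04]
    - [0,0,0.06]
    - [0,0,0.06]
  rotation:
    - [0,0,0]
    - [0,0,0]
    - [0,0,0]
    - [0,0,0]
  grip: [1,1,1,1]

```text
time_s: 10.45
position: [0.5766, -0.1632, 0.0405]
tcp_rot: [[0.173, 0.0, 0.985], [-0.985, 0.0, 0.173], [-0.0, -1.0, 0.0]]
force: [-0.1, 0.1, -0.3]
opening: 0.009
```

Run:
```python
from h import *
np.set_printoptions(precision=4,suppress=True)
tch()
```

```text
t 10.45 pos [ 0.5766 -0.1632  0.0405] yaw(z) 9.96 down [ 0.0001  0.0001 -1.    ] F [-0.0998  0.0839 -0.2643] op 0.009 j [-26.5  44.7  93.6   0.   41.7 -36.5]
tcp in chassis [0.0041 0.0006] F [-0.0838  0.0999]
```

arm_command:
  translation:
    - [0,0,0.015]
    - [0,0,0.025]
    - [0,0,0.025]
  rotation:
    - [0,0,0]
    - [0,0,0]
    - [0,0,0]
  grip: [1,1,1]

```text
time_s: 10.75
position: [0.5778, -0.163, 0.0405]
tcp_rot: [[0.173, -0.002, 0.985], [-0.985, 0.0, 0.173], [-0.0, -1.0, -0.002]]
force: [-2.3, -1.6, 1.4]
opening: 0.006
```

arm_command:
  translation:
    - [0,0,0.015]
    - [0,0,0.025]
    - [0,0,0.025]
  rotation:
    - [0,0,0]
    - [0,0,0]
    - [0,0,0]
  grip: [1,1,1]

```text
time_s: 11.05
position: [0.5779, -0.1629, 0.0405]
tcp_rot: [[0.174, -0.006, 0.985], [-0.985, 0.0, 0.174], [-0.001, -1.0, -0.006]]
force: [-7.4, -3.5, 4.3]
opening: 0.006
```

Relay2 stopped at the same chassis x (0.0054) with rising force. Now lane 3.

arm_command:
  translation:
    - [0,0,-0.1]
    - [0,-0.2,-0.12]
    - [0,-0.6,-0.12]
    - [0,-0.6,-0.12]
  rotation:
    - [0,0,0]
    - [0,0,0]
    - [0,0,0]
    - [0,0,0]
  grip: [1,1,1,1]

```text
time_s: 11.45
position: [0.5744, -0.1654, 0.0931]
tcp_rot: [[0.173, 0.009, 0.985], [-0.985, -0.004, 0.173], [0.005, -1.0, 0.008]]
force: [0.6, -0.1, 0.1]
opening: 0.007
```

arm_command:
  translation:
    - [0.2,0,-0.2]
    - [0.5,0,-0.42]
    - [0.5,0,-0.42]
    - [0.5,0,-0.42]
    - [0.5,0,-0.42]
  rotation:
    - [0,0,0]
    - [0,0,0]
    - [0,0,0]
    - [0,0,0]
    - [0,0,0]
  grip: [1,1,1,1,1]

```text
time_s: 11.95
position: [0.5453, -0.2088, 0.0887]
tcp_rot: [[0.173, 0.001, 0.985], [-0.985, 0.0, 0.173], [-0.0, -1.0, 0.001]]
force: [-0.0, 0.1, -0.0]
opening: 0.004
```

Run:
```python
from h import *
np.set_printoptions(precision=4,suppress=True)
tch();shares([*chw(-.034,-.040),.040],np.degrees(CH[2]))
```

```text
t 11.95 pos [ 0.5453 -0.2088  0.0887] yaw(z) 9.98 down [ 0.0006  0.0002 -1.    ] F [-0.0469  0.0799 -0.0015] op 0.004 j [-31.9  39.5  95.    0.   45.5 -41.9]
tcp in chassis [-0.0347 -0.0389] F [-0.0324  0.0868]
t 11.95 pos [ 0.5453 -0.2088  0.0887] yaw(z) 9.98 down [ 0.0006  0.0002 -1.    ] F [-0.0469  0.0799 -0.0015] op 0.004 j [-31.9  39.5  95.    0.   45.5 -41.9]
T [0.013 0.609 0.008] R [-0.001  0.001 -0.   ]
```

arm_command:
  translation:
    - [0.01,0.25,0]
    - [0.01,0.45,0]
    - [0.01,0.6,0]
    - [0.01,0.6,0]
  rotation:
    - [0,0,0]
    - [0,0,0]
    - [0,0,0]
    - [0,0,0]
  grip: [1,1,1,1]

```text
time_s: 12.35
position: [0.5443, -0.2088, 0.0389]
tcp_rot: [[0.174, -0.003, 0.985], [-0.985, 0.002, 0.174], [-0.002, -1.0, -0.003]]
force: [0.6, 0.0, -0.3]
opening: 0.007
```

arm_command:
  translation:
    - [0,0,0.1]
    - [0,0,0.19]
    - [0,0,0.27]
    - [0,0,0.35]
    - [0,0,0.42]
  rotation:
    - [0,0,0]
    - [0,0,0]
    - [0,0,0]
    - [0,0,0]
    - [0,0,0]
  grip: [1,1,1,1,1]

```text
time_s: 12.85
position: [0.579, -0.2043, 0.041]
tcp_rot: [[0.173, 0.001, 0.985], [-0.985, -0.0, 0.173], [0.001, -1.0, 0.001]]
force: [-0.3, -0.5, 0.5]
opening: 0.007
```

arm_command:
  translation:
    - [0,0,0.02]
    - [0,0,0.04]
    - [0,0,0.06]
    - [0,0,0.06]
  rotation:
    - [0,0,0]
    - [0,0,0]
    - [0,0,0]
    - [0,0,0]
  grip: [1,1,1,1]

```text
time_s: 13.25
position: [0.5829, -0.2035, 0.0405]
tcp_rot: [[0.173, 0.0, 0.985], [-0.985, 0.0, 0.173], [-0.0, -1.0, 0.0]]
force: [0.2, 0.1, -0.3]
opening: 0.003
```

arm_command:
  translation:
    - [0,0,0.015]
    - [0,0,0.025]
    - [0,0,0.025]
  rotation:
    - [0,0,0]
    - [0,0,0]
    - [0,0,0]
  grip: [1,1,1]

```text
time_s: 13.55
position: [0.5849, -0.2032, 0.0405]
tcp_rot: [[0.173, 0.0, 0.985], [-0.985, 0.0, 0.173], [-0.0, -1.0, 0.0]]
force: [-0.1, 0.1, 0.1]
opening: 0.006
```

Run:
```python
from h import *
np.set_printoptions(precision=4,suppress=True)
tch()
```

```text
t 13.55 pos [ 0.5849 -0.2032  0.0405] yaw(z) 9.96 down [ 0.  0. -1.] F [-0.1373  0.1309  0.1231] op 0.006 j [-29.5  45.6  90.6   0.   43.8 -39.5]
tcp in chassis [ 0.0053 -0.0403] F [-0.1126  0.1526]
```

arm_command:
  translation:
    - [0,0,0.015]
    - [0,0,0.025]
    - [0,0,0.025]
  rotation:
    - [0,0,0]
    - [0,0,0]
    - [0,0,0]
  grip: [1,1,1]

```text
time_s: 13.85
position: [0.585, -0.2031, 0.0406]
tcp_rot: [[0.174, -0.004, 0.985], [-0.985, 0.0, 0.174], [-0.001, -1.0, -0.004]]
force: [-5.4, -2.8, 2.8]
opening: 0.005
```

arm_command:
  translation:
    - [0,0,0.01]
    - [0,0,0.02]
    - [0,0,0.02]
  rotation:
    - [0,0,0]
    - [0,0,0]
    - [0,0,0]
  grip: [1,1,1]

```text
time_s: 14.15
position: [0.5851, -0.2031, 0.0406]
tcp_rot: [[0.174, -0.007, 0.985], [-0.985, 0.0, 0.174], [-0.002, -1.0, -0.007]]
force: [-8.2, -4.6, 4.4]
opening: 0.005
```

All three stopped at chassis x = 0.0054 ± 0.0001, so they form a straight row. I lift away and travel to the cover.

arm_command:
  translation:
    - [0,0,-0.1]
    - [0,-0.3,-0.15]
    - [0,-0.7,-0.15]
    - [0,-1,-0.15]
    - [0,-1,-0.15]
  rotation:
    - [0,0,0]
    - [0,0,0]
    - [0,0,0]
    - [0,0,0]
    - [0,0,0]
  grip: [1,1,1,1,1]

```text
time_s: 14.65
position: [0.5792, -0.2058, 0.1242]
tcp_rot: [[0.173, 0.008, 0.985], [-0.985, -0.004, 0.173], [0.005, -1.0, 0.007]]
force: [0.8, -1.5, 0.4]
opening: 0.008
```

arm_command:
  translation:
    - [-0.5,-0.1,0]
    - [-1,-0.2,0]
  rotation:
    - [0,0,0]
    - [0,0,0]
  grip: [1,1]

```text
time_s: 14.85
position: [0.5624, -0.1257, 0.1359]
tcp_rot: [[0.17, 0.0, 0.985], [-0.985, 0.001, 0.17], [-0.001, -1.0, 0.0]]
force: [0.2, -0.7, -0.4]
opening: 0.005
```

arm_command:
  translation:
    - [-0.5,0,0]
    - [-1,0,0]
  rotation:
    - [0,0,0]
    - [0,0,0]
  grip: [1,1]

```text
time_s: 15.05
position: [0.5483, -0.0456, 0.1359]
tcp_rot: [[0.172, 0.0, 0.985], [-0.985, 0.001, 0.172], [-0.001, -1.0, 0.0]]
force: [1.0, 0.6, 0.1]
opening: 0.008
```

arm_command:
  translation:
    - [-0.5,0,0]
    - [-1,0,0]
  rotation:
    - [0,0,0]
    - [0,0,0]
  grip: [1,1]

```text
time_s: 15.25
position: [0.5342, 0.0334, 0.1356]
tcp_rot: [[0.173, -0.001, 0.985], [-0.985, 0.001, 0.173], [-0.001, -1.0, -0.0]]
force: [0.6, 0.9, 0.3]
opening: 0.004
```

arm_command:
  translation:
    - [-0.5,0,0]
    - [-1,0,0]
  rotation:
    - [0,0,0]
    - [0,0,0]
  grip: [0.5,0]

```text
time_s: 15.45
position: [0.5203, 0.1122, 0.1356]
tcp_rot: [[0.173, -0.001, 0.985], [-0.985, 0.001, 0.173], [-0.001, -1.0, -0.001]]
force: [0.5, 0.0, 0.7]
opening: 0.11
```

arm_command:
  translation:
    - [-0.5,0,0]
    - [-1,0,0]
    - [-1,0,0]
    - [-1,0,0]
  rotation:
    - [0,-0.08,0]
    - [0,-0.174,0]
    - [0,-0.174,0]
    - [0,-0.174,0]
  grip: [-0.2,-0.2,-0.2,-0.2]

```text
time_s: 15.85
position: [0.5066, 0.1902, 0.1357]
tcp_rot: [[0.35, -0.001, 0.937], [-0.937, -0.0, 0.35], [-0.0, -1.0, -0.001]]
force: [0.5, -0.4, -0.1]
opening: 0.465
```

```bash
cat >> h.py <<'E'
CV=np.array([.525,.2195,.3555])
E
python3 - <<'E'
from h import *
np.set_printoptions(precision=4,suppress=True)
shares([*CV[:2],.10],np.degrees(CV[2]))
T=cap('top')
# relay check in top image
a=cv2.resize(T['image'][160:236,259:335],(400,400),interpolation=cv2.INTER_CUBIC)
S=cap('side');b=cv2.resize(S['image'][207:283,230:306],(400,400),interpolation=cv2.INTER_CUBIC)
cv2.imwrite('pics/c7.png',np.hstack([a,b]))
man=[[(273.6,187.9),(315.8,180.3),(322.1,210.1),(279.3,217.7)],[(235.9,226),(272.9,212.7),(300.5,257.9),(260.2,274.6)]]
for k,c in enumerate((T,S)):
  bl=[blob(c,p,3,brass) for p in man[k]];print(fit([c],[(0,bl)],.05,CH))
E
```

```text
t 15.85 pos [0.5066 0.1902 0.1357] yaw(z) 20.51 down [-0.0009 -0.0002 -1.    ] F [ 0.4911 -0.3901 -0.0958] op 0.465 j [  8.7  32.8  99.8  -0.   47.5 -11.8]
T [-0.263  0.447  0.345] R [ 0.001  0.002 -0.   ]
(array([ 0.5716, -0.1658,  0.173 ]), 4, np.float64(0.054989922643713385))
(array([ 0.5733, -0.1635,  0.1719]), 4, np.float64(0.07825448011206149))
```

View pics/c7.png

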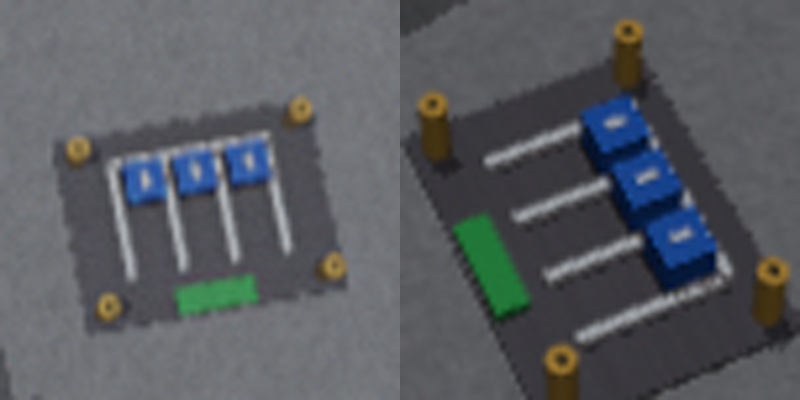

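The three relays stand in a row at the rail, in both the left (top) and right (side) crops. Now I position over the handle and descend.

arm_command:
  translation:
    - [-0.13,0.2,0.17]
    - [-0.263,0.447,0.345]
    - [-0.263,0.447,0.345]
    - [-0.263,0.447,0.345]
  rotation:
    - [0,0,0]
    - [0,0,0]
    - [0,0,0]
    - [0,0,0]
  grip: [-0.2,-0.2,-0.2,-0.2]

```text
time_s: 16.35
position: [0.5257, 0.2173, 0.1003]
tcp_rot: [[0.347, -0.002, 0.938], [-0.938, -0.001, 0.347], [-0.0, -1.0, -0.002]]
force: [-0.6, -0.8, -0.4]
opening: 0.597
```

Run:
```python
from h import *
np.set_printoptions(precision=4,suppress=True)
shares([*CV[:2],.037],np.degrees(CV[2]))
a=[]
T=cap('top');S=cap('side')
for c,(x,y) in((T,(201,207)),(S,(226,155))): a.append(cv2.resize(c['image'][y-38:y+38,x-38:x+38],(400,400),interpolation=cv2.INTER_CUBIC))
cv2.imwrite('pics/c8.png',np.hstack(a))
```

```text
t 16.35 pos [0.5257 0.2173 0.1003] yaw(z) 20.32 down [-0.0017 -0.0006 -1.    ] F [-0.5898 -0.7526 -0.4095] op 0.597 j [11.2 37.6 96.9 -0.  45.6 -9.1]
T [-0.029  0.791  0.003] R [ 0.002 -0.001 -0.   ]
```

View pics/c8.png

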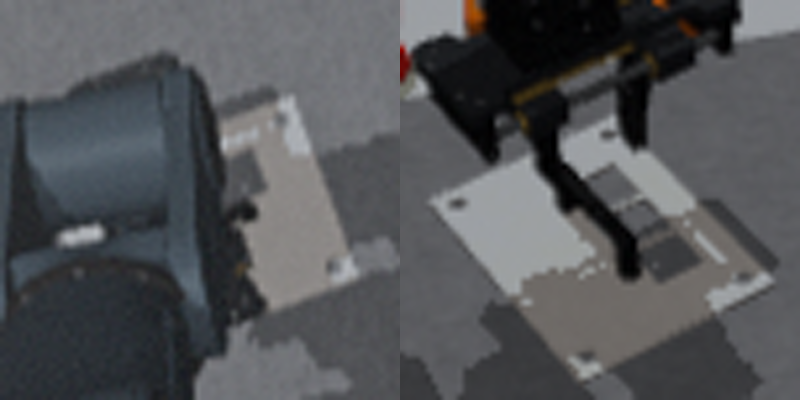

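Left: the wrist covers most of the plate. Right: the fingers straddle the handle line, with the far tip near (635,145). I check this numerically against projections and refine the handle estimate before descending.

Run:
```python
from h import *
np.set_printoptions(precision=1,suppress=True)
S=cap('side');f=lambda P:((proj(S,P)-[188,117])*5.263+[400,0])
s=bot.read_state();R=s['tcp_rot'];p=s['position']
tip=p+R[:,1]*.022
print('tips out/in +-',f([tip+R[:,2]*a for a in(-.041,-.026,.026,.041)]))
for y in(.045,-.045): print('handle',y,f(world(CV,[[0,y]],.04)),'foot',f(world(CV,[[0,y]],.004)))
print('holes',f(world(CV,C4,.004)))
```

```text
tips out/in +- [[533.6 183.6]
 [554.  174.1]
 [623.4 141.9]
 [643.  132.8]]
handle 0.045 [[556.7 161.8]] foot [[561.5 200.5]]
handle -0.045 [[628.1 240.3]] foot [[631.6 278.8]]
holes [[456.  202.5]
 [585.1 355.7]
 [741.1 276.6]
 [605.7 133.5]]
```

The projections match what the picture shows to about 2 mm. I descend and grip.

arm_command:
  translation:
    - [-0.03,0.25,0]
    - [-0.03,0.5,0]
    - [-0.03,0.7,0]
    - [-0.03,0.79,0]
    - [-0.03,0.79,0]
  rotation:
    - [0,0,0]
    - [0,0,0]
    - [0,0,0]
    - [0,0,0]
    - [0,0,0]
  grip: [-0.2,-0.2,-0.2,-0.2,-0.2]

```text
time_s: 17.0
position: [0.5245, 0.2204, 0.0373]
tcp_rot: [[0.348, -0.001, 0.937], [-0.937, -0.0, 0.348], [-0.0, -1.0, -0.001]]
force: [0.8, 0.7, 0.2]
opening: 0.594
```

arm_command:
  translation:
    - [0,0,0]
    - [0,0,0]
    - [0,0,0]
    - [0,0,0]
    - [0,0,0]
  rotation:
    - [0,0,0]
    - [0,0,0]
    - [0,0,0]
    - [0,0,0]
    - [0,0,0]
  grip: [0.2,0.6,1,1,1]

```text
time_s: 17.5
position: [0.5251, 0.221, 0.0379]
tcp_rot: [[0.349, 0.001, 0.937], [-0.937, 0.0, 0.349], [0.0, -1.0, 0.001]]
force: [0.0, 0.0, 0.2]
opening: 0.229
```

arm_command:
  translation:
    - [0,0,0]
    - [0,0,0]
    - [0,0,0]
    - [0,0,0]
    - [0,0,0]
  rotation:
    - [0,0,0]
    - [0,0,0]
    - [0,0,0]
    - [0,0,0]
    - [0,0,0]
  grip: [1,1,1,1,1]

```text
time_s: 18.0
position: [0.5247, 0.2208, 0.0377]
tcp_rot: [[0.349, -0.001, 0.937], [-0.937, -0.0, 0.349], [-0.0, -1.0, -0.001]]
force: [-1.5, -0.7, 2.5]
opening: 0.135
```

Opening 0.135 is about 12 mm, so the bar is gripped. I lift gently.

arm_command:
  translation:
    - [0,-0.06,0]
    - [0,-0.2,0]
    - [0,-0.45,0]
    - [0,-0.7,0]
    - [0,-0.9,0]
  rotation:
    - [0,0,0]
    - [0,0,0]
    - [0,0,0]
    - [0,0,0]
    - [0,0,0]
  grip: [1,1,1,1,1]

```text
time_s: 18.5
position: [0.5254, 0.221, 0.1111]
tcp_rot: [[0.349, 0.001, 0.937], [-0.937, 0.0, 0.349], [0.0, -1.0, 0.001]]
force: [-0.0, -0.7, -3.5]
opening: 0.13
```

arm_command:
  translation:
    - [0,-0.2,0]
    - [0,-0.35,0]
    - [0,-0.35,0]
    - [0,-0.35,0]
  rotation:
    - [0,0,0]
    - [0,0,0]
    - [0,0,0]
    - [0,0,0]
  grip: [1,1,1,1]

```text
time_s: 18.9
position: [0.5249, 0.2209, 0.1377]
tcp_rot: [[0.349, 0.0, 0.937], [-0.937, 0.0, 0.349], [0.0, -1.0, 0.0]]
force: [0.3, -0.5, -2.8]
opening: 0.135
```

Run:
```python
from h import *
np.set_printoptions(precision=4,suppress=True)
shares([*CH[:2],.14],np.degrees(CH[2]));print(bot.read_state()['moment'])
```

```text
t 18.9 pos [0.5249 0.2209 0.1377] yaw(z) 20.41 down [ 0.0002  0.     -1.    ] F [ 0.3102 -0.4988 -2.7701] op 0.135 j [11.6 34.3 95.6  0.  50.1 -8.8]
T [ 4.723 -0.029 -1.12 ] R [-0.     0.175  0.   ]
[ 0.0095 -0.0882 -0.0199]
```

arm_command:
  translation:
    - [0.1,0,-0.03]
    - [0.3,0,-0.07]
    - [0.5,0,-0.12]
    - [0.72,0,-0.17]
    - [0.94,0,-0.22]
  rotation:
    - [0,0,0]
    - [0,0,0]
    - [0,0,0]
    - [0,0,0]
    - [0,0,0]
  grip: [1,1,1,1,1]

```text
time_s: 19.4
position: [0.5347, 0.1421, 0.1371]
tcp_rot: [[0.348, -0.001, 0.938], [-0.938, -0.0, 0.348], [0.0, -1.0, -0.001]]
force: [0.7, 0.8, -1.8]
opening: 0.13
```

arm_command:
  translation:
    - [0.24,0,-0.06]
    - [0.48,0,-0.12]
    - [0.72,0,-0.17]
    - [0.95,0,-0.22]
  rotation:
    - [0,0,0]
    - [0,0,0]
    - [0,0,0]
    - [0,0,0]
  grip: [1,1,1,1]

```text
time_s: 19.8
position: [0.5446, 0.0644, 0.1372]
tcp_rot: [[0.347, -0.001, 0.938], [-0.938, -0.0, 0.347], [0.0, -1.0, -0.001]]
force: [-0.2, 0.6, -3.2]
opening: 0.135
```

arm_command:
  translation:
    - [0.24,0,-0.06]
    - [0.48,0,-0.12]
    - [0.72,0,-0.17]
    - [0.95,0,-0.22]
  rotation:
    - [0,0,0]
    - [0,0,0]
    - [0,0,0]
    - [0,0,0]
  grip: [1,1,1,1]

```text
time_s: 20.2
position: [0.5544, -0.013, 0.1372]
tcp_rot: [[0.347, -0.001, 0.938], [-0.938, -0.0, 0.347], [-0.0, -1.0, -0.001]]
force: [0.7, 0.2, -3.0]
opening: 0.129
```

arm_command:
  translation:
    - [0.24,0,-0.06]
    - [0.48,0,-0.12]
    - [0.72,0,-0.17]
    - [0.95,0,-0.22]
  rotation:
    - [0,0,0]
    - [0,0,0]
    - [0,0,0]
    - [0,0,0]
  grip: [1,1,1,1]

```text
time_s: 20.6
position: [0.5642, -0.0902, 0.1372]
tcp_rot: [[0.347, -0.001, 0.938], [-0.938, 0.0, 0.347], [-0.0, -1.0, -0.001]]
force: [0.1, 0.3, -2.5]
opening: 0.136
```

arm_command:
  translation:
    - [0.24,0,-0.06]
    - [0.45,0,-0.12]
    - [0.65,0,-0.17]
    - [0.82,0,-0.22]
    - [0.9,0,-0.22]
  rotation:
    - [0,0.03,0]
    - [0,0.08,0]
    - [0,0.13,0]
    - [0,0.16,0]
    - [0,0.175,0]
  grip: [1,1,1,1,1]

```text
time_s: 21.1
position: [0.5734, -0.1632, 0.1376]
tcp_rot: [[0.169, 0.0, 0.986], [-0.986, -0.0, 0.169], [0.0, -1.0, 0.0]]
force: [0.1, -0.3, -2.8]
opening: 0.133
```

```bash
cat >> h.py <<'E'
def darkhole(im):
    g=im.mean(2); m=np.percentile(g,75); return np.clip(m-g-0.35*(m-g.min()),0,None)
E
python3 - <<'E'
from h import *
np.set_printoptions(precision=4,suppress=True)
shares([*CH[:2],.14],np.degrees(CH[2]))
s=bot.read_state();z=s['position'][2]-.0377
p0=[*s['position'][:2],CH[2]]
a=[]
for cam in('top','side'):
  c=cap(cam);q=proj(c,world(p0,C4,z+.004));print(cam,q.round(1).tolist())
  print('net',fit([c],[(0,[p for p,f in spot(cam,'hole_a',6) if f>.3])],z,p0), fit([c],[(0,[p for p,f in spot(cam,'thread_a',6) if f>.3])],.05,CH))
  x,y=q.mean(0).astype(int);a.append(cv2.resize(c['image'][y-38:y+38,x-38:x+38],(400,400),interpolation=cv2.INTER_CUBIC));print(x,y)
cv2.imwrite('pics/c9.png',np.hstack(a))
E
```

```text
t 21.1 pos [ 0.5734 -0.1632  0.1376] yaw(z) 9.74 down [ 0.0002 -0.0003 -1.    ] F [ 0.0681 -0.2655 -2.7637] op 0.133 j [-26.6  35.9  91.7  -0.   52.4 -36.3]
T [ 0.015 -0.03  -0.011] R [-0.    -0.003  0.   ]
top [[279.3, 216.1], [324.0, 208.2], [317.5, 177.2], [273.4, 184.9]]
net (array([ 0.5669, -0.163 ,  0.1619]), 2, np.float64(0.36970154822566315)) (array([ 0.5597, -0.1657,  0.0795]), 2, np.float64(0.2780183597074952))
298 196
side [[234.8, 215.4], [260.1, 264.8], [302.0, 247.7], [273.6, 201.3]]
net (array([ 0.5775, -0.1622,  0.1477]), 3, np.float64(0.28048033558312113)) (array([ 0.573 , -0.1635,  0.1266]), 4, np.float64(1.0673080068795215))
267 232
```

View pics/c9.png

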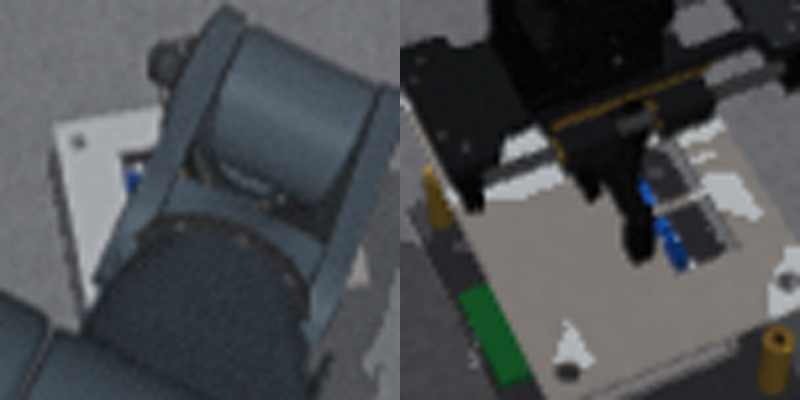

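The side crop shows hole b near (567,372) and hole c near (787,280). The top crop shows hole d near (78,143) and blue relays under the windows. I lower most of the way, then fit the visible holes per camera.

arm_command:
  translation:
    - [0.015,0.08,-0.01]
    - [0.015,0.18,-0.01]
    - [0.015,0.26,-0.01]
    - [0.015,0.3,-0.01]
    - [0.015,0.3,-0.01]
  rotation:
    - [0,-0.003,0]
    - [0,-0.003,0]
    - [0,-0.003,0]
    - [0,-0.003,0]
    - [0,-0.003,0]
  grip: [1,1,1,1,1]

```text
time_s: 21.9
position: [0.5722, -0.1624, 0.1126]
tcp_rot: [[0.175, -0.002, 0.985], [-0.985, 0.001, 0.175], [-0.001, -1.0, -0.002]]
force: [0.4, -0.2, -2.7]
opening: 0.134
```

```bash
cat > m.py <<'E'
from h import *
np.set_printoptions(precision=4,suppress=True)
shares([*CH[:2],.1027],np.degrees(CH[2]))
s=bot.read_state();z=s['position'][2]-.0377;R=s['tcp_rot'];yaw=np.arctan2(R[1,2],R[0,2])
p0=[*s['position'][:2],yaw];a=[]
names='abcd';vis={'top':[3,2,0],'side':[1,2,0,3]}
for cam in('top','side'):
  im=np.mean([cap(cam)['image'] for _ in range(4)],0);c=cap(cam);c['image']=im
  q=proj(c,world(p0,C4,z+.003))
  for i in vis[cam]:
    m=q[i]
    for _ in range(3): m=blob(c,m,3,darkhole)
    w=onz(c,m,z+.003)[:2];ctr=w-C4[i]@rz(yaw).T
    print(cam,names[i],'pred',q[i],'meas',m,'min/max',up(c,*m,3)[0].mean(2).min().round(),up(c,*m,3)[0].mean(2).max().round(),'centre',ctr,'diff ch',(ctr-np.array({'top':[.5716,-.1658],'side':[.5733,-.1635]}[cam]))@rz(CH[2]))
  x,y=q.mean(0).astype(int);a.append(cv2.resize(im[y-38:y+38,x-38:x+38].astype(np.uint8),(400,400),interpolation=cv2.INTER_CUBIC))
cv2.imwrite('pics/c10.png',np.hstack(a))
E
python3 m.py
```

```text
t 21.9 pos [ 0.5722 -0.1624  0.1126] yaw(z) 10.1 down [-0.0017  0.0009 -1.    ] F [ 0.4326 -0.2474 -2.6751] op 0.134 j [-26.6  38.   92.6   0.   49.5 -36.7]
T [0.027 0.124 0.001] R [ 0.001  0.003 -0.001]
top d pred [272.7652 186.5363] meas [268.9807 189.2483] min/max 73.0 170.0 centre [ 0.5617 -0.1478] diff ch [-0.0066  0.0195]
top c pred [316.0188 178.8277] meas [319.3277 172.3378] min/max 65.0 117.0 centre [ 0.5978 -0.176 ] diff ch [ 0.0241 -0.0146]
top a pred [278.668  217.1614] meas [280.5693 214.1017] min/max 34.0 94.0 centre [ 0.5839 -0.1698] diff ch [ 0.0114 -0.0061]
side b pred [259.7098 269.6754] meas [260.6164 269.4991] min/max 40.0 179.0 centre [ 0.5746 -0.1625] diff ch [0.0015 0.0007]
side c pred [300.7895 252.6912] meas [301.8099 252.145 ] min/max 66.0 179.0 centre [ 0.5754 -0.1615] diff ch [0.0024 0.0016]
side a pred [234.842  220.7428] meas [235.6717 221.2671] min/max 20.0 88.0 centre [ 0.5741 -0.1648] diff ch [ 0.0006 -0.0014]
side d pred [272.8161 206.7268] meas [271.6641 207.2918] min/max 3.0 35.0 centre [ 0.5684 -0.1636] diff ch [-0.0048  0.0008]
```

View pics/c10.png

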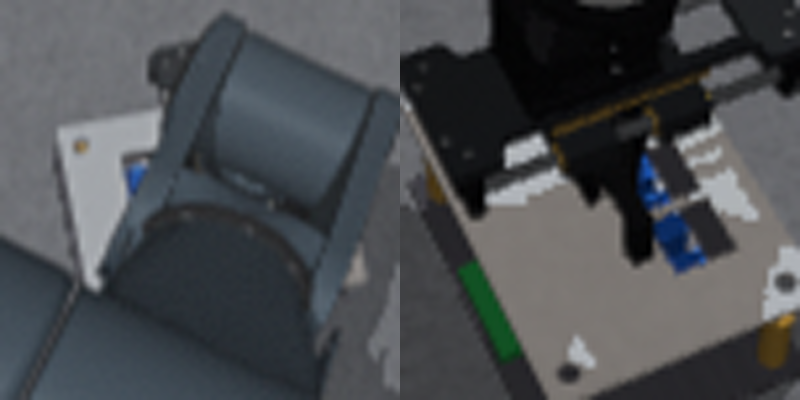

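The pictures budget is used up (12), so the rest is numeric. Visible: hole d at about (81,147) in the top crop, with brass showing through it, and holes b at (569,373) and c at (787,283) in the side crop. I use a template-type fit for the threads (from the initial images) and for the visible holes.

```bash
cat > m2.py <<'E'
from h import *
from scipy.optimize import minimize
from scipy.ndimage import map_coordinates
np.set_printoptions(precision=4,suppress=True)
def disc(r0,r1,n=6):
    r=np.sqrt(np.linspace(r0**2,r1**2,n));t=np.arange(24)*np.pi/12
    return np.array([[a*np.cos(b),a*np.sin(b)] for a in r for b in t])
def samp(g,c,ctr,D,z):
    P=np.c_[ctr+D,np.full(len(D),z)];q=proj(c,P);return map_coordinates(g,[q[:,1],q[:,0]],order=1).mean()
def best(f,x0):
    x0=np.array(x0); G=min(((f(x0+[a,b]),a,b) for a in np.arange(-5,5.1,1)/1e3 for b in np.arange(-5,5.1,1)/1e3))
    return minimize(f,x0+G[1:],method='Nelder-Mead',options=dict(initial_simplex=x0+np.array(G[1:])+np.array([[0,0],[.001,0],[0,.001]]),xatol=1e-5)).x
yaw=CH[2];s=bot.read_state();z=s['position'][2]-.0377
R=s['tcp_rot'];py=np.arctan2(R[1,2],R[0,2])
D0,D1,D2=disc(0,.0025),disc(.0085,.013),disc(.003,.0075)
H0,H1=disc(0,.0055),disc(.0075,.0105)
rest={}
for cam in('top','side'):
  im=np.mean([cap(cam)['image'].astype(float) for _ in range(4)],0);c=cap(cam)
  o=cv2.imread(f'pics/{cam}0.png').astype(float);br=o[...,2]-o[...,0]
  th=[best(lambda x:samp(br,c,x,D1,.05)-samp(br,c,x,D2,.05)+.3*samp(br,c,x,D0,.05),world(CH,l,0)[0,:2]) for l in C4]
  cc=np.array([t-rz(yaw)@l for t,l in zip(th,C4)]);print(cam,'chassis ests',cc.tolist(),cc.mean(0))
  g=im[...,0]
  for i in {'top':[3],'side':[1,2]}[cam]:
    for zz in(z+.004,):
      h=best(lambda x:samp(g,c,x,H0,zz)-samp(g,c,x,H1,zz),th[i]+[.001,.001])
      print(cam,'abcd'[i],'hole-thread (chassis axes)',(h-th[i])@rz(yaw),'vs mean chassis',(h-cc.mean(0)-rz(yaw)@C4[i])@rz(yaw),'px',proj(c,[[*h,zz]])[0])
shares([*CH[:2],.1027],np.degrees(yaw))
E
python3 m2.py
```

```text
top chassis ests [[0.5717657229926437, -0.166402757871896], [0.5725519639968876, -0.1663106474876404], [0.5723967096338051, -0.1659293892490677], [0.5720509323969485, -0.16668673442304133]] [ 0.5722 -0.1663]
top d hole-thread (chassis axes) [ 0.0008 -0.0004] vs mean chassis [ 0.0006 -0.0007] px [274.     186.1838]
side chassis ests [[0.5731439664913806, -0.1629880696157925], [0.5736595132911346, -0.16293361760606057], [0.5737980807246962, -0.1624577345762227], [0.5731155992791058, -0.16244597221910956]] [ 0.5734 -0.1627]
side b hole-thread (chassis axes) [ 0.0009 -0.0008] vs mean chassis [ 0.0011 -0.0011] px [260.6165 269.4264]
side c hole-thread (chassis axes) [ 0.0013 -0.0008] vs mean chassis [ 0.0017 -0.0007] px [301.9405 252.3022]
t 22.9 pos [ 0.5728 -0.1627  0.1136] yaw(z) 10.09 down [-0.0001  0.     -1.    ] F [ 0.6789  0.4365 -3.0489] op 0.136 j [-26.6  37.9  92.6  -0.   49.5 -36.7]
T [ 0.021  0.136 -0.005] R [ 0.     0.003 -0.   ]
```

Both cameras and all three visible holes agree: the plate is about +1.1 mm in x and -0.8 mm in y off, and yaw is within 0.2°. I correct that and lower to 15 mm above the posts.

arm_command:
  translation:
    - [-0.005,0.04,-0.007]
    - [-0.01,0.08,-0.014]
    - [-0.01,0.12,-0.014]
    - [-0.01,0.135,-0.014]
    - [-0.01,0.135,-0.014]
  rotation:
    - [0,0,0]
    - [0,0,0]
    - [0,0,0]
    - [0,0,0]
    - [0,0,0]
  grip: [1,1,1,1,1]

```text
time_s: 23.4
position: [0.5713, -0.1621, 0.1024]
tcp_rot: [[0.175, -0.001, 0.985], [-0.985, 0.0, 0.175], [-0.0, -1.0, -0.001]]
force: [0.2, 0.3, -2.5]
opening: 0.136
```

```bash
python3 m2.py
```

```text
top chassis ests [[0.5717657229926437, -0.166402757871896], [0.5725519639968876, -0.1663106474876404], [0.5723967096338051, -0.1659293892490677], [0.5720509323969485, -0.16668673442304133]] [ 0.5722 -0.1663]
top d hole-thread (chassis axes) [-0.      0.0011] vs mean chassis [-0.0002  0.0007] px [273.4959 187.    ]
side chassis ests [[0.5731439664913806, -0.1629880696157925], [0.5736595132911346, -0.16293361760606057], [0.5737980807246962, -0.1624577345762227], [0.5731155992791058, -0.16244597221910956]] [ 0.5734 -0.1627]
side b hole-thread (chassis axes) [0.0002 0.0006] vs mean chassis [0.0004 0.0003] px [260.1745 271.2336]
side c hole-thread (chassis axes) [0.0004 0.0003] vs mean chassis [0.0008 0.0005] px [301.0954 254.3149]
t 23.9 pos [ 0.5716 -0.1622  0.1029] yaw(z) 10.09 down [ 0.0002 -0.0001 -1.    ] F [-0.5861  0.3281 -2.3201] op 0.131 j [-26.6  38.8  93.1   0.   48.1 -36.7]
T [0.031 0.002 0.009] R [-0.     0.002  0.   ]
```

All visible holes are within about 0.5–1 mm in both cameras, with the height at 15 mm and a steady wrist force equal to the plate's weight. I hand in.

```bash
python3 -c "
from h import *
print(bot.hand_in()); state()"
```

```text
the job is handed in; nothing more can be done
None
the job is handed in; nothing more can be done
```

The job is handed in: the three relays are against the rear stop, and the arm is holding the cover plate level about 15 mm above the posts.

**Relays:** I pushed each with closed fingers until it stopped against the rail and the force rose. All three stopped at the same chassis x, within 0.1 mm. Both cameras then showed one straight row at the rail.

**Cover:** I gripped it by the handle and carried it over the chassis.
- **Alignment:** the last check put holes b, c and d within about 1.1 mm of their threaded holes.
- **Height:** the plate's underside is at about z = 0.065 m, worked out from the arm's position.
- **Load:** the wrist force stayed steady at about 2.5 N, roughly the plate's weight, so nothing seems to be touching it.

**Limits:**
- Hole a was hidden by the arm. It is inferred from the plate's pose and was not measured.
- The two cameras disagree by 2–6 mm on absolute positions, so I measured each hole against its thread within the same camera.
- The chassis yaw from the post tops and from the pushes differed by about 0.2°. That is under 0.4 mm at the corners.
- I did not check the bystanders at the end; no unexpected contact forces showed in any reading.

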